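# Point out the load check: three weights in order, then where they go

## Robot

A 7-joint arm with a two-finger parallel gripper is mounted at the origin on a cart in front of the work surface, level with it; the furniture and walls round the work are solid. World frame = base frame: x ahead of the robot, y to its left, z up, the work surface at z = 0. Lengths are in m, angles in rad, forces in N, time in s.
With the tool pointing down it reaches from about 0.35 to 0.9 m from the base axis. Payload 8.1 kg.
Tool frame: the origin (TCP) lies between the finger pads; the fingertips stand 19 mm ahead of it and the grasp point (between the pads) is the TCP; z points along the fingers, x is the direction in which the jaws open and shut, and the axes are right-handed (so a half turn about z gives the same grasp; the last joint's range is limited). The gripper opens to 85 mm and grips with 20 to 120 N. Pads are 22 mm wide; open, the fingers measure 114 mm over their backs; the gripper's body (76 mm by 85 mm) begins 54 mm behind the grasp point. The pads swing forward as they close: fully open they stand 13 mm farther back than shut.
Start: joints at [-1.25, 0.434, 0.025, 1.573, -0.012, 1.134, -0.075], TCP at [0.257, 0.57, 0.25] pointing down, gripper open.
Joint ranges: [-2.62, 2.62], [-0.44, 2.09], [-1.27, 1.32], [0.08, 2.57], [-1.32, 4.46], [0.12, 2], [-2.74, 2.74]. Speed limits (rad/s): [2.22, 2.22, 3.01, 3.01, 3.14, 3.14, 3.14].

## Interface

Orientations are given as a rotation vector (axis times angle).
In Python, from rig import manip, imaging, ticket gives the robot as it stands.
- The arm moves only by the tool drive_tool, never from a script. Its argument "rows" is a list of rows, each an object with "xyz": the shift along the tool's x, y, z in cm, a list of three; "twist": the turn about the tool's z in rad; "jaw": the finger opening in cm, from 0 to 8.54. In form: [{"xyz": [tx, ty, tz], "twist": twist, "jaw": jaw}, ...]. A call has exactly 5 rows; each row shifts and turns the pose as measured when the row begins, along the tool's axes as they then stand; what a row does not reach is not made up. A row lasts 1/12 s, in which the tool goes at most 41.7 mm and 7.16 degrees, less where a joint would pass 70% of its speed; a pose out of reach is approached as far as the arm can. A call with a gripper value outside its range is refused whole. The fingers move at their own pace and stop on an object; the grip force is fixed at half the most. Time passes only in rows, so rows that do not move let the fingers close, or fill a call up. It gives the time, the measured TCP pose, the force and the opening at its end, in the units of the state.
- manip.read_state(): the state, without advancing time (a new reading comes with each control period).
- imaging.capture(name): name is "side" or "top" or "wrist"; returns a dict with "pixels" (480x640x3 uint8, blue, green, red), "mtx" (3x3 intrinsics, pixels), "world_to_cam" (4x4, takes a point from world to camera coordinates); the wrist camera has in their place "hand_eye" (4x4, takes a point from camera to tool coordinates, whose origin is the TCP and whose axes are the tool frame's). Camera axes: x right, y up, looking along -z (the intrinsics and any distortion apply to the point x, -y, -z); pixel columns grow to the right and rows downward; lengths in m; the calibration is good to about 2 mm. The wrist camera is an equidistant fisheye: a pixel r from the principal point sees the ray r / f radians off the axis. A picture is of the moment at which its call begins: read the wrist's pose just before it. There is no depth.
- ticket.finish_job(): hands the job in, once; it reports no verdict.
The state is a dict: "t": time; "joint_pos": joint angles; "qvel": joint speeds; "tau": joint torques, N m; "tool_pos": TCP position; "tcp_rot": TCP orientation; "wrist_force": force on the tool from outside, world axes, zero at the start; "wrist_torque": the same for the moment, N m; "opening": opening from 0.0 (shut) to 1.0 (fully open).
Only numpy, scipy, OpenCV 4.12 (cv2) and the standard library are available. Lean on these libraries where they do the work, as an engineer would, in place of code of your own. Each camera call takes 0.05 s, during which the arm holds its last target. There are 200 camera calls.

## Task

Show a colleague how the load check is done, by pointing only: hold the fingertips about 3 cm straight above the knob of the smallest check weight for two seconds, then likewise above the middle-sized one, then above the largest one. Last, point in the same way down at the place where each is to be stood, the middle of the bend support between its two rollers (fingertips about 3 cm above the height of the rollers), and finish there, still pointing at it. Touch nothing on the way; everything stays where it stands.

Things in the scene. Their poses are not given: they have to be found in the camera images.
- weight_small_top (a point): top centre of the smallest of three loose check weights standing upright on the worktop: a bare grey steel round weight, 22 mm across and 27 mm high, with a knob 10 mm wide above it, 37 mm high in all. This point lies on the top of the knob, on the weight's axis; z is up. The three weights stand in a loose row along y, in any order, with other small things among them; nothing within 100 mm of any of them is taller than 62 mm
- weight_medium_top (a point): top centre of the middle-sized of three loose check weights standing upright on the worktop: a brass-coloured round weight, 28 mm across and 32 mm high, with a knob 12 mm wide above it, 46 mm high in all. This point lies on the top of the knob, on the weight's axis; z is up. The three weights stand in a loose row along y, in any order, with other small things among them; nothing within 100 mm of any of them is taller than 62 mm
- weight_large_top (a point): top centre of the largest of three loose check weights standing upright on the worktop: a brass-coloured round weight, 38 mm across and 44 mm high, with a knob 18 mm wide above it, 62 mm high in all. This point lies on the top of the knob, on the weight's axis; z is up. The three weights stand in a loose row along y, in any order, with other small things among them; nothing within 100 mm of any of them is taller than 62 mm
- support_mid (a point): middle of the bend support, a loose metal fixture right of the weights: base 50 x 140 x 12 mm, long side (its own y) roughly away from the robot, with two upright blocks 46 mm apart, each topped by a roller 32 mm from the middle, tops 43 mm above the worktop. This point lies half-way between the rollers, level with their tops, in open space; z is up. The white tester stands over 70 mm to its right
Not all that is in view belongs to the job. What is shaped like the part that bears weight_small_top but black is not meant. What is shaped like the part that bears weight_medium_top but orange is not meant.

How it is judged:
By the outcome, as a careful person would: the job done as asked, in the order asked, and still so for the second after the job is handed in, with the robot touching nothing.
It also fails if it takes over 64 s, if anything falls off the work surface, if the arm or the gripper's body presses on something with over 40 N, if the wrist force passes 120 N, or if a joint passes its speed limit or range.

## Working session

There is one attempt and no reset: what is moved stays moved. The work goes in short steps, Python scripts to look and compute and a tool call to move; the robot and the scene stay as the last step left them, time stands still between calls to the robot, and variables do not carry over. Pictures are saved under pics/ and viewed, about 8 in all and at most 12, crops included, and the job is handed in when it is done.

Besides the shell and the picture viewer there is one more tool, called after "Request:" in YAML: its name, and indented under it one key for each argument. drive_tool: Moves the arm, as the interface text tells. Its arguments: {"type":"object","properties":{"rows":{"type":"array","items":{"type":"object","properties":{"xyz":{"type":"array","items":{"type":"number"}},"twist":{"type":"number"},"jaw":{"type":"number"}}}}},"required":["rows"]}

```bash
mkdir -p pics; cat > cap.py <<'E'
import cv2,pickle,sys
from rig import manip,imaging
def grab(tag,names=("side","top","wrist")):
    for n in names:
        s=manip.read_state(); d=imaging.capture(n); d["state"]=s
        pickle.dump(d,open(f"pics/{tag}_{n}.pkl","wb")); cv2.imwrite(f"pics/{tag}_{n}.png",d["pixels"])
    return s
E
python3 - <<'E'
from cap import *
s=grab("a"); print({k:s[k] for k in("t","tool_pos","tcp_rot","opening")})
for n in("side","top","wrist"):
    d=pickle.load(open(f"pics/a_{n}.pkl","rb")); print(n,[ (k,v) for k,v in d.items() if k not in("pixels","state")])
E
```

```text
{'t': 0.1, 'tool_pos': array([0.25688719, 0.56932359, 0.24961346]), 'tcp_rot': array([ 2.63828117e+00,  1.70401769e+00, -1.69550406e-03]), 'opening': 0.9968390486200832}
side [('mtx', array([[518.11440008,   0.        , 320.00535412],
       [  0.        , 518.11440008, 236.5140087 ],
       [  0.        ,   0.        ,   1.        ]])), ('world_to_cam', array([[ 0.99597648, -0.0863382 ,  0.02401159, -0.51518627],
       [ 0.03351271,  0.60734059,  0.7937344 , -0.18626115],
       [-0.08311281, -0.78973611,  0.60779038, -0.77962792],
       [ 0.        ,  0.        ,  0.        ,  1.        ]]))]
top [('mtx', array([[560.00388295,   0.        , 319.30933499],
       [  0.        , 560.00388295, 247.51475908],
       [  0.        ,   0.        ,   1.        ]])), ('world_to_cam', array([[ 0.01772101, -0.99965172, -0.01955511,  0.22763423],
       [ 0.98713303,  0.0143838 ,  0.15925293, -0.53691613],
       [-0.15891618, -0.02212562,  0.98704412, -0.8809325 ],
       [ 0.        ,  0.        ,  0.        ,  1.        ]]))]
wrist [('mtx', array([[371.64829954,   0.        , 318.85963968],
       [  0.        , 371.64829954, 239.81941865],
       [  0.        ,   0.        ,   1.        ]])), ('hand_eye', array([[ 9.99999494e-01,  1.00589073e-03, -1.15141563e-05,
         1.40109519e-03],
       [ 9.63781201e-04, -9.61290562e-01, -2.75534983e-01,
        -6.91075299e-02],
       [-2.88226536e-04,  2.75534833e-01, -9.61291045e-01,
        -1.23882336e-01],
       [ 0.00000000e+00,  0.00000000e+00,  0.00000000e+00,
         1.00000000e+00]]))]
```

View pics/a_top.png

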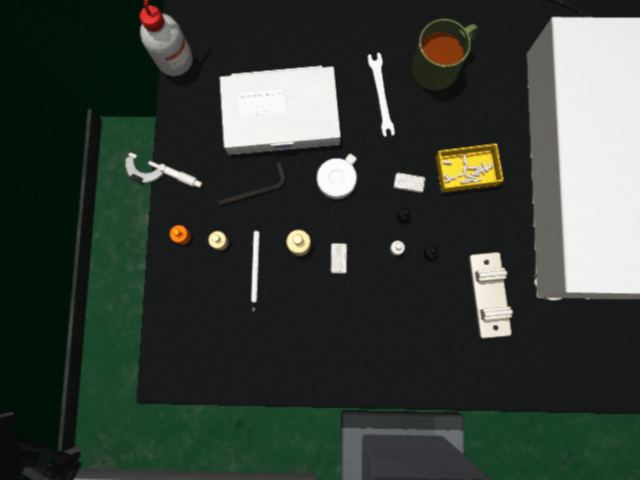

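View pics/a_side.png

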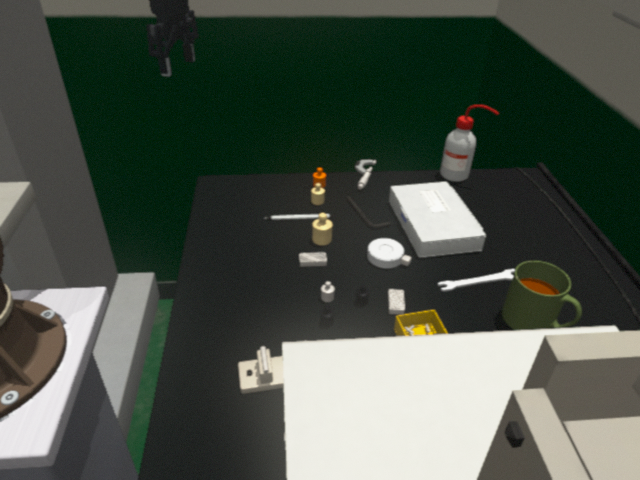

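The top view shows the small steel weight at (398,248), the medium brass at (218,240), the large brass at (298,242), and the support rollers at about (491,274) and (495,314). The orange (180,235) and black (404,215 and 431,253) ones are decoys. In the side view the knobs are at about (328,284), (318,187) and (322,218). The tester hides part of the support. I'll enlarge these.

```bash
python3 - <<'E'
import cv2,numpy as np
t=cv2.imread("pics/a_top.png");s=cv2.imread("pics/a_side.png")
def c(im,x,y,w=20,k=4.9):
    r=cv2.resize(im[y-w:y+w,x-w:x+w],(196,196),interpolation=cv2.INTER_CUBIC)
    for i in range(0,2*w,10): cv2.line(r,(int(i*196/(2*w)),0),(int(i*196/(2*w)),4),(0,0,255),1);cv2.line(r,(0,int(i*196/(2*w))),(4,int(i*196/(2*w))),(0,0,255),1)
    return r
a=np.hstack([c(t,398,248),c(t,218,240),c(t,298,242),c(t,492,296,50)])
b=np.hstack([c(s,328,292),c(s,318,194),c(s,322,230),c(s,265,365,40)])
cv2.imwrite("pics/m.png",np.vstack([a,b]))
E
```

```text
(no output)
```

View pics/m.png

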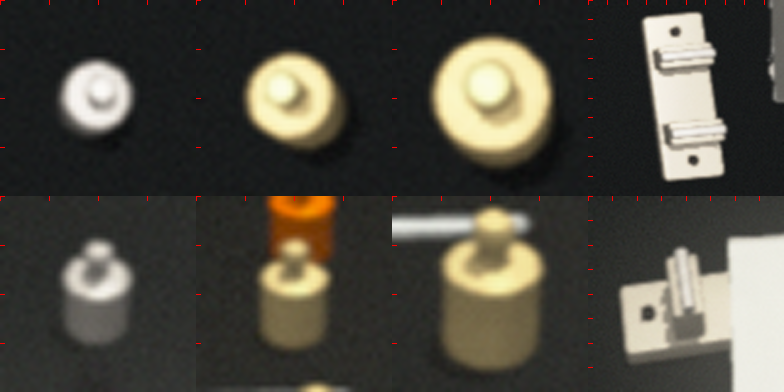

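View pics/a_wrist.png

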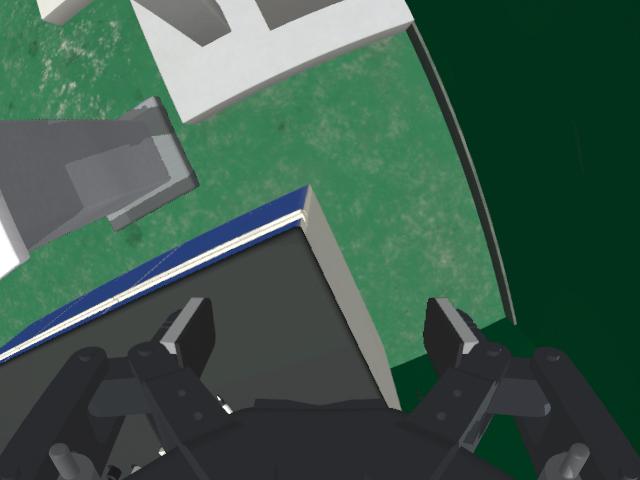

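The crops show clear knob tops in both views. Both rollers are visible from the top, and the near one from the side too. I'll triangulate, then refine with the wrist camera when close.

```bash
cat > tri.py <<'E'
import numpy as np,pickle,cv2
from scipy.spatial.transform import Rotation as R
D={n:pickle.load(open(f"pics/a_{n}.pkl","rb")) for n in("side","top")}
def ray(n,p):
    d=D[n]; K=d["mtx"];T=d["world_to_cam"]
    v=np.linalg.inv(K)@[p[0],p[1],1]; v=T[:3,:3].T@(v*[1,-1,-1]); return -T[:3,:3].T@T[:3,3],v/np.linalg.norm(v)
def plane(n,p,z):
    o,v=ray(n,p); return o+v*(z-o[2])/v[2]
def cross(r):
    A=sum(np.eye(3)-np.outer(v,v) for o,v in r);b=sum((np.eye(3)-np.outer(v,v))@o for o,v in r)
    x=np.linalg.solve(A,b); return x,[np.linalg.norm(np.cross(x-o,v))for o,v in r]
E
python3 - <<'E'
from tri import *
np.set_printoptions(precision=4,suppress=True)
for n,t,s,z in[("S",(398.3,246.4),(328,282),.037),("M",(215.6,238),(318,184.2),.046),("L",(297.4,239),(322.4,214),.062),("R2",(497,313),(264,359),.043)]:
    print(n,cross([ray("top",t),ray("side",s)]),plane("top",t,z),plane("side",s,z))
print(plane("top",(492,274.4),.043),plane("top",(494.6,293.7),.043))
# base outline via mask
im=D["top"]["pixels"];m=(cv2.cvtColor(im,cv2.COLOR_BGR2GRAY)>110).astype(np.uint8);m[:, :460]=0;m[:,525:]=0;m[:240]=0;m[345:]=0
c=max(cv2.findContours(m,0,1)[0],key=cv2.contourArea);print(cv2.minAreaRect(c))
for p in [(470.5,255),(499,253),(511,334.5),(481.5,337)]: print(plane("top",p,.012))
E
```

```text
S (array([0.539 , 0.1046, 0.0338]), [np.float64(0.00021277496712355278), np.float64(0.0002127749671235367)]) [0.5383 0.105  0.037 ] [0.5388 0.1011 0.037 ]
M (array([0.5475, 0.4102, 0.0407]), [np.float64(9.816209198777498e-06), np.float64(9.81620919883784e-06)]) [0.5466 0.4091 0.046 ] [0.5466 0.4017 0.046 ]
L (array([0.5444, 0.2721, 0.0585]), [np.float64(0.00025508486431744404), np.float64(0.0002550848643172178)]) [0.544  0.2718 0.062 ] [0.5436 0.2671 0.062 ]
R2 (array([ 0.4305, -0.0553,  0.0353]), [np.float64(0.00031557646649126665), np.float64(0.0003155764664912773)]) [ 0.4305 -0.053   0.043 ] [ 0.4305 -0.0616  0.043 ]
[ 0.4931 -0.0469  0.043 ] [ 0.4616 -0.0501  0.043 ]
((492.0517578125, 294.3793029785156), (85.1663589477539, 35.03936004638672), 82.23483276367188)
[ 0.5294 -0.0205  0.012 ]
[ 0.5335 -0.0688  0.012 ]
[ 0.3968 -0.084   0.012 ]
[ 0.3919 -0.0352  0.012 ]
```

Triangulated positions:

| Point | x (m) | y (m) |
|---|---|---|
| Small | 0.539 | 0.104 |
| Medium | 0.547 | 0.407 |
| Large | 0.544 | 0.271 |
| Support middle | 0.462 | -0.051 |

Triangulated heights come out 3–8 mm lower than the text gives, so I'll check them with the wrist camera. The wrist view so far shows only the table corner and the open fingers. I'm moving now, shutting the jaws on the way.

Request:
drive_tool:
  rows:
    - {"xyz":[-1.9,2.8,0],"twist":0,"jaw":0}
    - {"xyz":[-1.9,2.8,0],"twist":0,"jaw":0}
    - {"xyz":[-1.9,2.8,0],"twist":0,"jaw":0}
    - {"xyz":[-1.9,2.8,0],"twist":0,"jaw":0}
    - {"xyz":[-1.9,2.8,0],"twist":0,"jaw":0}

```text
t: 0.57
tool_pos: [0.3409, 0.4275, 0.2467]
tcp_rot: [-2.624, -1.723, 0.008]
wrist_force: [0.3, 0.6, -0.2]
opening: 0.297
```

Request:
drive_tool:
  rows:
    - {"xyz":[-1.9,2.8,0],"twist":0,"jaw":0}
    - {"xyz":[-1.9,2.8,0],"twist":0,"jaw":0}
    - {"xyz":[-1.9,2.8,0],"twist":0,"jaw":0}
    - {"xyz":[-1.9,2.8,0],"twist":0,"jaw":0}
    - {"xyz":[-1.9,2.8,0],"twist":0,"jaw":0}

```text
t: 0.98
tool_pos: [0.434, 0.2765, 0.2456]
tcp_rot: [-2.623, -1.725, 0.01]
wrist_force: [0.6, 0.4, 0.0]
opening: 0.0
```

```bash
python3 - <<'E'
from cap import *
import time
s=manip.read_state(); grab("b",("wrist",)); s2=manip.read_state(); print(s["tool_pos"],s2["tool_pos"],s2["tcp_rot"])
s=grab("b",("wrist",));print(s["tool_pos"],s["qvel"].round(2))
E
```

```text
[0.43403857 0.27653387 0.24560865] [0.43841494 0.26908559 0.24574009] [ 2.63068391  1.71421634 -0.0099143 ]
[0.43841494 0.26908559 0.24574009] [-0.04  0.   -0.   -0.01  0.02  0.01 -0.16]
```

View pics/b_wrist.png

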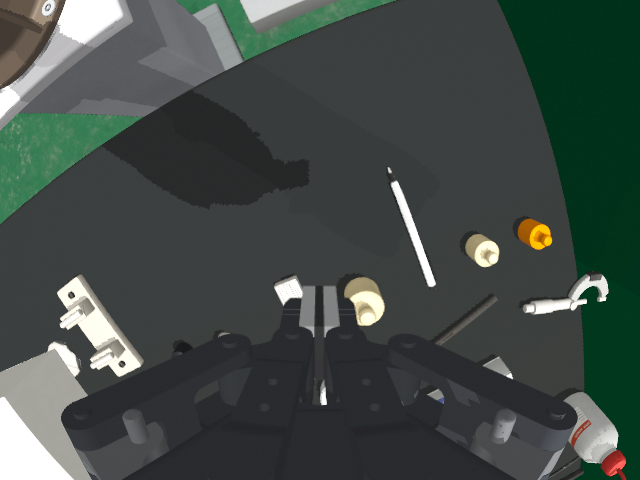

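Request:
drive_tool:
  rows:
    - {"xyz":[-2.3,3.3,0],"twist":0,"jaw":0}
    - {"xyz":[-2.3,3.3,0],"twist":0,"jaw":0}
    - {"xyz":[-2.3,3.3,0.5],"twist":0,"jaw":0}
    - {"xyz":[-2.3,3.3,0.5],"twist":0,"jaw":0}
    - {"xyz":[-2.0,3.0,0.5],"twist":0,"jaw":0}

```text
t: 1.5
tool_pos: [0.5369, 0.1127, 0.2304]
tcp_rot: [-2.616, -1.731, 0.006]
wrist_force: [0.1, 0.3, -0.3]
opening: -0.001
```

```bash
python3 - <<'E'
from cap import *
grab("c",("top",));s=grab("c",("wrist",));print(s["tool_pos"],s["tcp_rot"],s["qvel"].round(2))
E
```

```text
[0.54020568 0.10458706 0.22958862] [ 2.62725831  1.72217864 -0.0079631 ] [-0.05 -0.03 -0.01  0.04  0.03  0.02 -0.18]
```

View pics/c_wrist.png

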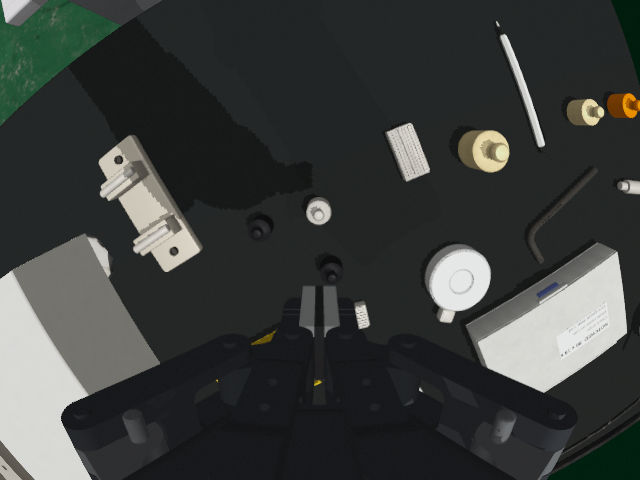

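View b shows the medium knob at about (491,257), the large knob at about (368,316), and the rollers at about (73,317) and (106,360). View c shows the small knob at about (318,214), large (498,153), medium (598,113), and the rollers at about (118,183) and (155,237). I'll crop these for precise pixels.

```bash
python3 - <<'E'
import cv2,numpy as np
t=cv2.imread("pics/b_wrist.png");s=cv2.imread("pics/c_wrist.png")
def c(im,x,y,w=25):
    r=cv2.resize(im[y-w:y+w,x-w:x+w],(250,250),interpolation=cv2.INTER_CUBIC)
    f=125/w
    for i in range(0,2*w,5): cv2.line(r,(int(i*f),0),(int(i*f),6),(0,0,255),1);cv2.line(r,(0,int(i*f)),(6,int(i*f)),(0,0,255),1)
    return r
a=np.hstack([c(t,483,252),c(t,365,305),c(t,90,335,40)])
b=np.hstack([c(s,585,112),c(s,484,152),c(s,137,210,40)])
cv2.imwrite("pics/m2.png",np.vstack([a,b]))
cv2.imwrite("pics/m3.png",np.hstack([c(s,318,211),c(s,320,295),c(cv2.imread("pics/a_top.png"),494,295,48)]))
E
```

```text
(no output)
```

View pics/m2.png

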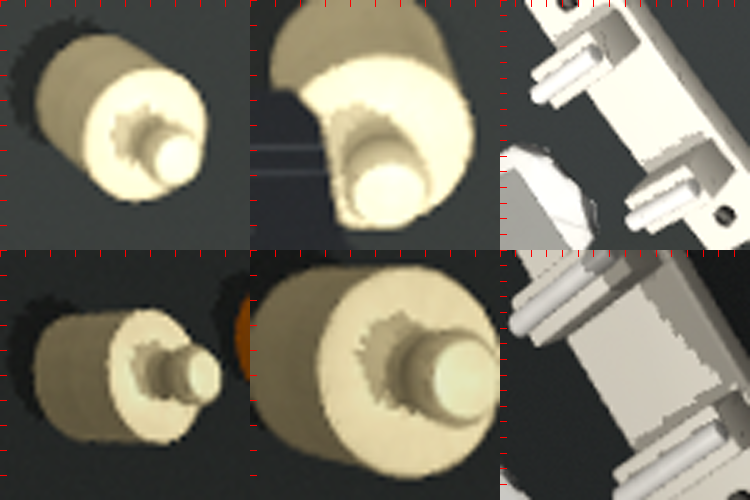

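View pics/m3.png

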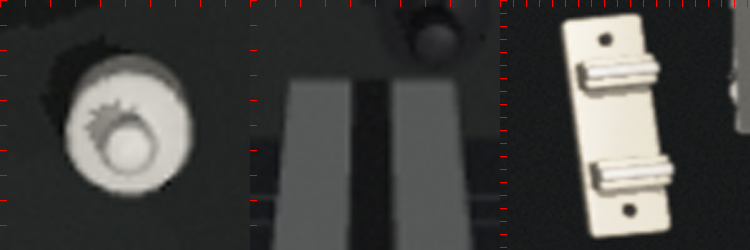

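```bash
cat >> tri.py <<'E'
for n in "bc": D[n]=pickle.load(open(f"pics/{n}_wrist.pkl","rb"))
def camray(p):
    d=D["c"];K=d["mtx"];u=np.array([p[0]-K[0,2],p[1]-K[1,2]]);r=np.hypot(*u);a=r/K[0,0];u=u/max(r,1e-9)
    v=np.array([np.sin(a)*u[0],-np.sin(a)*u[1],-np.cos(a)]);H=d["hand_eye"];return H[:3,3],H[:3,:3]@v
_ray=ray
def ray(n,p):
    if n in("side","top"): return _ray(n,p)
    o,v=camray(p);s=D[n]["state"];Q=R.from_rotvec(s["tcp_rot"]).as_matrix();return s["tool_pos"]+Q@o,Q@v
def plane(n,p,z):
    o,v=ray(n,p); return o+v*(z-o[2])/v[2]
E
python3 - <<'E'
from tri import *
np.set_printoptions(precision=4,suppress=True)
P={"S":(.037,dict(top=(398.3,246.4),side=(328,282),c=(318.8,215.4))),
"M":(.046,dict(top=(215.6,238),side=(318,184.2),b=(493.6,258.8),c=(600.8,112))),
"L":(.062,dict(top=(297.4,239),side=(322.4,214),b=(368,317.4),c=(502.2,152.6))),
"R1":(.043,dict(top=(491.7,274.6),b=(102.5,359.6),c=(151.7,237.2))),
"R2":(.043,dict(top=(497.1,313.3),side=(264,359),b=(72.1,319.3),c=(115.9,184.7)))}
for k,(z,q) in P.items():
    x,e=cross([ray(n,p) for n,p in q.items()]);print(k,x,np.round(e,4))
    for n,p in q.items(): print("   ",n,plane(n,p,z))
    if "b" in q: print("   bc",cross([ray(n,q[n]) for n in "bc"])[0])
    print("   c+top",cross([ray(n,q[n]) for n in("c","top")])[0])
o,v=camray((319.2,286)); t=(-.011-o[1])/v[1]; print("tip edge",o+v*t)
for n in "bc": print(R.from_rotvec(D[n]["state"]["tcp_rot"]).as_matrix())
E
```

```text
S [0.5394 0.1049 0.0336] [0.0006 0.0002 0.0008]
    top [0.5383 0.105  0.037 ]
    side [0.5388 0.1011 0.037 ]
    c [0.5395 0.1055 0.037 ]
   c+top [0.5339 0.1081 0.0647]
M [0.5481 0.4109 0.0426] [0.0014 0.002  0.0014 0.0019]
    top [0.5466 0.4091 0.046 ]
    side [0.5466 0.4017 0.046 ]
    b [0.5476 0.4106 0.046 ]
    c [0.5481 0.4103 0.046 ]
   bc [0.5482 0.411  0.0451]
   c+top [0.5469 0.4087 0.0478]
L [0.5448 0.2727 0.0586] [0.0007 0.0008 0.0003 0.0011]
    top [0.544  0.2718 0.062 ]
    side [0.5436 0.2671 0.062 ]
    b [0.5431 0.2733 0.062 ]
    c [0.5449 0.272  0.062 ]
   bc [0.5452 0.2732 0.0589]
   c+top [0.5443 0.2718 0.0625]
R1 [ 0.494  -0.0476  0.038 ] [0.0007 0.0007 0.0001]
    top [ 0.4928 -0.0464  0.043 ]
    b [ 0.4929 -0.0422  0.043 ]
    c [ 0.4937 -0.0446  0.043 ]
   bc [ 0.4942 -0.0468  0.0388]
   c+top [ 0.4938 -0.0485  0.0361]
R2 [ 0.4316 -0.0564  0.0371] [0.002  0.0014 0.0015 0.0023]
    top [ 0.43   -0.0531  0.043 ]
    side [ 0.4305 -0.0616  0.043 ]
    b [ 0.432  -0.0494  0.043 ]
    c [ 0.4336 -0.055   0.043 ]
   bc [ 0.433  -0.06    0.0338]
   c+top [ 0.4318 -0.0548  0.0413]
tip edge [ 0.0015 -0.011   0.0122]
[[ 0.4039  0.9148 -0.0044]
 [ 0.9148 -0.4039 -0.0048]
 [-0.0062 -0.0021 -1.    ]]
[[ 0.3989  0.917  -0.0041]
 [ 0.917  -0.3989 -0.0029]
 [-0.0043 -0.0026 -1.    ]]
```

The measurements agree to about 2 mm in xy, and the heights match the text to within a few mm. Next I go down over the small weight, to TCP z = 0.086.

Request:
drive_tool:
  rows:
    - {"xyz":[0,0,2.8],"twist":0,"jaw":0}
    - {"xyz":[0,0,3.0],"twist":0,"jaw":0}
    - {"xyz":[0,0,3.0],"twist":0,"jaw":0}
    - {"xyz":[0,0,2.5],"twist":0,"jaw":0}
    - {"xyz":[0,0,1.5],"twist":0,"jaw":0}

```text
t: 2.02
tool_pos: [0.5416, 0.1089, 0.1008]
tcp_rot: [2.632, 1.715, 0.006]
wrist_force: [-0.1, 0.7, -1.0]
opening: -0.001
```

Request:
drive_tool:
  rows:
    - {"xyz":[0,0,0.5],"twist":0,"jaw":0}
    - {"xyz":[0,0,0],"twist":0,"jaw":0}
    - {"xyz":[0,0,0],"twist":0,"jaw":0}
    - {"xyz":[0,0,0],"twist":0,"jaw":0}
    - {"xyz":[0,0,0],"twist":0,"jaw":0}

```text
t: 2.43
tool_pos: [0.5393, 0.1115, 0.0938]
tcp_rot: [-2.628, -1.717, 0.002]
wrist_force: [0.2, 0.9, 0.9]
opening: -0.003
```

Request:
drive_tool:
  rows:
    - {"xyz":[-0.6,0.25,0.8],"twist":0,"jaw":0}
    - {"xyz":[0,0,0],"twist":0,"jaw":0}
    - {"xyz":[0,0,0],"twist":0,"jaw":0}
    - {"xyz":[0,0,0],"twist":0,"jaw":0}
    - {"xyz":[0,0,0],"twist":0,"jaw":0}

```text
t: 2.85
tool_pos: [0.5411, 0.1046, 0.0881]
tcp_rot: [-2.63, -1.717, -0.007]
wrist_force: [-0.5, 0.1, -0.0]
opening: -0.0
```

```bash
python3 - <<'E'
from cap import *
s=grab("d",("wrist",));print(s["tool_pos"],s["tcp_rot"],s["qvel"].round(3)); grab("d",("side",))
import cv2,numpy as np
a=cv2.imread("pics/d_wrist.png")[120:400,160:480]; b=cv2.imread("pics/d_side.png")[210:330,260:400]
cv2.imwrite("pics/m4.png",np.hstack([cv2.resize(a,(400,350)),cv2.resize(b,(400,350))]))
E
```

```text
[0.54108575 0.10455327 0.08805019] [-2.6301379  -1.7167983  -0.00668033] [ 0.003 -0.003  0.003 -0.     0.002  0.001 -0.001]
```

View pics/m4.png

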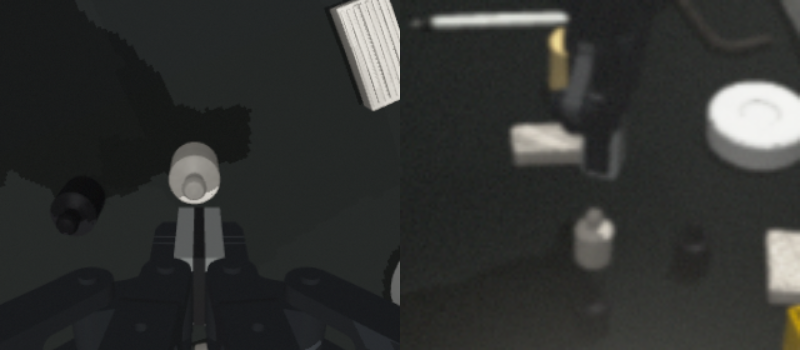

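The tips hover above the small weight. Its knob is at about wrist pixel (315,270), and the tip edge is at about (320,286). I'll check that ray.

```bash
python3 - <<'E'
from tri import *
D["d"]=pickle.load(open("pics/d_wrist.pkl","rb"))
x,e=cross([ray("d",(315.2,270.4)),ray("c",(318.8,215.4))]);print(x,e,plane("d",(315.2,270.4),.037))
Q=R.from_rotvec(D["d"]["state"]["tcp_rot"]).as_matrix();print(Q[:,2], D["d"]["state"]["tool_pos"]+Q[:,2]*.019)
E
```

```text
[0.54061585 0.10469204 0.03073075] [np.float64(0.00024062899786594246), np.float64(0.00024062899786600332)] [0.53835091 0.10547038 0.037     ]
[ 0.00316728  0.00293    -0.99999069] [0.54114592 0.10460894 0.06905036]
```

Tip is at (0.541, 0.105, 0.069) against a knob at about (0.539, 0.105, 0.037). A small nudge, then hold for more than 2 s.

Request:
drive_tool:
  rows:
    - {"xyz":[0,-0.2,0.1],"twist":0,"jaw":0}
    - {"xyz":[0,0,0],"twist":0,"jaw":0}
    - {"xyz":[0,0,0],"twist":0,"jaw":0}
    - {"xyz":[0,0,0],"twist":0,"jaw":0}
    - {"xyz":[0,0,0],"twist":0,"jaw":0}

```text
t: 3.37
tool_pos: [0.5389, 0.1059, 0.0869]
tcp_rot: [-2.629, -1.718, -0.007]
wrist_force: [0.2, 0.7, -0.1]
opening: -0.002
```

Request:
drive_tool:
  rows:
    - {"xyz":[0,0,0],"twist":0,"jaw":0}
    - {"xyz":[0,0,0],"twist":0,"jaw":0}
    - {"xyz":[0,0,0],"twist":0,"jaw":0}
    - {"xyz":[0,0,0],"twist":0,"jaw":0}
    - {"xyz":[0,0,0],"twist":0,"jaw":0}

```text
t: 3.78
tool_pos: [0.539, 0.1059, 0.087]
tcp_rot: [-2.629, -1.718, -0.007]
wrist_force: [0.3, 0.0, 0.3]
opening: -0.001
```

Request:
drive_tool:
  rows:
    - {"xyz":[0,0,0],"twist":0,"jaw":0}
    - {"xyz":[0,0,0],"twist":0,"jaw":0}
    - {"xyz":[0,0,0],"twist":0,"jaw":0}
    - {"xyz":[0,0,0],"twist":0,"jaw":0}
    - {"xyz":[0,0,0],"twist":0,"jaw":0}

```text
t: 4.2
tool_pos: [0.539, 0.1059, 0.087]
tcp_rot: [-2.63, -1.718, -0.007]
wrist_force: [-0.5, 0.5, 0.5]
opening: -0.001
```

No drift. Holding for four more calls.

Request:
drive_tool:
  rows:
    - {"xyz":[0,0,0],"twist":0,"jaw":0}
    - {"xyz":[0,0,0],"twist":0,"jaw":0}
    - {"xyz":[0,0,0],"twist":0,"jaw":0}
    - {"xyz":[0,0,0],"twist":0,"jaw":0}
    - {"xyz":[0,0,0],"twist":0,"jaw":0}

```text
t: 4.62
tool_pos: [0.539, 0.1059, 0.087]
tcp_rot: [-2.629, -1.718, -0.007]
wrist_force: [-0.1, 0.6, 0.2]
opening: -0.002
```

Request:
drive_tool:
  rows:
    - {"xyz":[0,0,0],"twist":0,"jaw":0}
    - {"xyz":[0,0,0],"twist":0,"jaw":0}
    - {"xyz":[0,0,0],"twist":0,"jaw":0}
    - {"xyz":[0,0,0],"twist":0,"jaw":0}
    - {"xyz":[0,0,0],"twist":0,"jaw":0}

```text
t: 5.03
tool_pos: [0.539, 0.1059, 0.087]
tcp_rot: [-2.629, -1.718, -0.007]
wrist_force: [0.1, 0.2, -0.3]
opening: -0.001
```

Request:
drive_tool:
  rows:
    - {"xyz":[0,0,0],"twist":0,"jaw":0}
    - {"xyz":[0,0,0],"twist":0,"jaw":0}
    - {"xyz":[0,0,0],"twist":0,"jaw":0}
    - {"xyz":[0,0,0],"twist":0,"jaw":0}
    - {"xyz":[0,0,0],"twist":0,"jaw":0}

```text
t: 5.45
tool_pos: [0.539, 0.1059, 0.087]
tcp_rot: [-2.629, -1.717, -0.007]
wrist_force: [0.1, -0.6, 0.3]
opening: -0.001
```

Request:
drive_tool:
  rows:
    - {"xyz":[0,0,0],"twist":0,"jaw":0}
    - {"xyz":[0,0,0],"twist":0,"jaw":0}
    - {"xyz":[0,0,0],"twist":0,"jaw":0}
    - {"xyz":[0,0,0],"twist":0,"jaw":0}
    - {"xyz":[0,0,0],"twist":0,"jaw":0}

```text
t: 5.87
tool_pos: [0.539, 0.1059, 0.0869]
tcp_rot: [-2.629, -1.718, -0.007]
wrist_force: [0.3, 1.2, 0.5]
opening: -0.003
```

Request:
drive_tool:
  rows:
    - {"xyz":[0,0,-2.5],"twist":0,"jaw":0}
    - {"xyz":[0,0,-3.0],"twist":0,"jaw":0}
    - {"xyz":[0,0,-3.0],"twist":0,"jaw":0}
    - {"xyz":[0,0,-2],"twist":0,"jaw":0}
    - {"xyz":[0,0,0],"twist":0,"jaw":0}

```text
t: 6.28
tool_pos: [0.5371, 0.105, 0.1944]
tcp_rot: [-2.629, -1.717, 0.002]
wrist_force: [0.5, 0.6, -0.4]
opening: -0.001
```

Request:
drive_tool:
  rows:
    - {"xyz":[3.0,-1.2,0],"twist":0,"jaw":0}
    - {"xyz":[3.0,-1.2,0],"twist":0,"jaw":0}
    - {"xyz":[3.0,-1.2,0],"twist":0,"jaw":0}
    - {"xyz":[3.0,-1.2,0],"twist":0,"jaw":0}
    - {"xyz":[3.0,-1.2,0],"twist":0,"jaw":0}

```text
t: 6.7
tool_pos: [0.5457, 0.2615, 0.1957]
tcp_rot: [2.642, 1.694, 0.001]
wrist_force: [1.2, 1.0, 0.2]
opening: -0.0
```

Request:
drive_tool:
  rows:
    - {"xyz":[3.0,-1.2,0],"twist":0,"jaw":0}
    - {"xyz":[3.0,-1.2,0],"twist":0,"jaw":0}
    - {"xyz":[3.0,-1.2,0],"twist":0,"jaw":0}
    - {"xyz":[2.5,-1.0,0],"twist":0,"jaw":0}
    - {"xyz":[0,0,0],"twist":0,"jaw":0}

```text
t: 7.12
tool_pos: [0.5477, 0.3994, 0.1911]
tcp_rot: [-2.637, -1.705, 0.002]
wrist_force: [-1.5, 0.7, 0.2]
opening: 0.001
```

Request:
drive_tool:
  rows:
    - {"xyz":[0.9,-0.4,1.5],"twist":0,"jaw":0}
    - {"xyz":[0,0,2.5],"twist":0,"jaw":0}
    - {"xyz":[0,0,2.5],"twist":0,"jaw":0}
    - {"xyz":[0,0,1.5],"twist":0,"jaw":0}
    - {"xyz":[0,0,0],"twist":0,"jaw":0}

```text
t: 7.53
tool_pos: [0.5457, 0.4135, 0.105]
tcp_rot: [-2.63, -1.713, 0.002]
wrist_force: [-0.5, -1.2, -0.2]
opening: 0.002
```

Request:
drive_tool:
  rows:
    - {"xyz":[0,0,0],"twist":0,"jaw":0}
    - {"xyz":[0,0,0],"twist":0,"jaw":0}
    - {"xyz":[0,0,0],"twist":0,"jaw":0}
    - {"xyz":[0,0,0],"twist":0,"jaw":0}
    - {"xyz":[0,0,0],"twist":0,"jaw":0}

```text
t: 7.95
tool_pos: [0.5465, 0.4128, 0.1068]
tcp_rot: [-2.631, -1.711, 0.001]
wrist_force: [-0.7, 0.8, 0.6]
opening: 0.001
```

```bash
python3 - <<'E'
from cap import *
from tri import *
s=grab("e",("wrist",));print(s["tool_pos"],s["tcp_rot"],s["qvel"].round(3))
D["e"]=pickle.load(open("pics/e_wrist.pkl","rb"))
im=D["e"]["pixels"]; hsv=cv2.cvtColor(im,cv2.COLOR_BGR2HSV)
Q=R.from_rotvec(s["tcp_rot"]).as_matrix(); print(s["tool_pos"]+Q[:,2]*.019)
cv2.imwrite("pics/m5.png",cv2.resize(im[200:300,270:370],(500,500),interpolation=cv2.INTER_CUBIC))
E
```

```text
[0.54654021 0.41283112 0.10679127] [-2.63138735e+00 -1.71138005e+00  1.02667480e-03] [-0.002 -0.015  0.001 -0.009  0.001  0.004  0.   ]
[0.54650244 0.41286639 0.08779134]
```

View pics/m5.png

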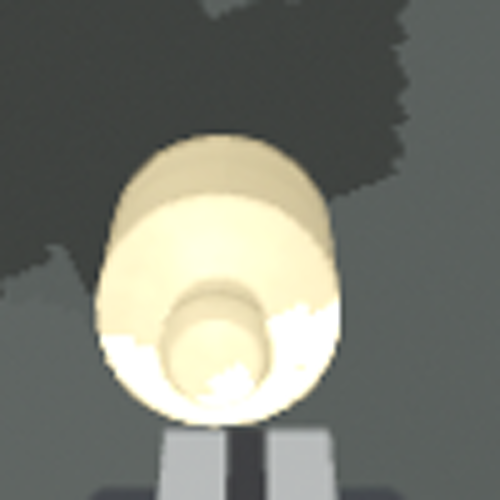

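The medium weight is under the tips, with its knob top at pixel (313.2, 270).

```bash
python3 - <<'E'
from tri import *
D["e"]=pickle.load(open("pics/e_wrist.pkl","rb"))
print(plane("e",(313.2,270),.046),cross([ray("e",(313.2,270)),ray("b",(493.6,258.8)),ray("c",(600.8,112))]))
E
```

```text
[0.54621327 0.41125628 0.046     ] (array([0.54763436, 0.41098074, 0.04502049]), [np.float64(0.0010373501159179328), np.float64(0.00041925321629341527), np.float64(0.0006314211745767773)])
```

Request:
drive_tool:
  rows:
    - {"xyz":[-0.2,0.1,1.2],"twist":0,"jaw":0}
    - {"xyz":[0,0,0],"twist":0,"jaw":0}
    - {"xyz":[0,0,0],"twist":0,"jaw":0}
    - {"xyz":[0,0,0],"twist":0,"jaw":0}
    - {"xyz":[0,0,0],"twist":0,"jaw":0}

```text
t: 8.42
tool_pos: [0.5475, 0.4106, 0.0951]
tcp_rot: [-2.631, -1.711, -0.003]
wrist_force: [0.2, -0.6, -0.4]
opening: 0.003
```

Request:
drive_tool:
  rows:
    - {"xyz":[0,0,0],"twist":0,"jaw":0}
    - {"xyz":[0,0,0],"twist":0,"jaw":0}
    - {"xyz":[0,0,0],"twist":0,"jaw":0}
    - {"xyz":[0,0,0],"twist":0,"jaw":0}
    - {"xyz":[0,0,0],"twist":0,"jaw":0}

```text
t: 8.83
tool_pos: [0.5475, 0.4109, 0.0953]
tcp_rot: [-2.631, -1.711, -0.004]
wrist_force: [0.3, 0.5, -0.3]
opening: -0.003
```

Request:
drive_tool:
  rows:
    - {"xyz":[0,0,0],"twist":0,"jaw":0}
    - {"xyz":[0,0,0],"twist":0,"jaw":0}
    - {"xyz":[0,0,0],"twist":0,"jaw":0}
    - {"xyz":[0,0,0],"twist":0,"jaw":0}
    - {"xyz":[0,0,0],"twist":0,"jaw":0}

```text
t: 9.25
tool_pos: [0.5475, 0.411, 0.0954]
tcp_rot: [-2.631, -1.711, -0.004]
wrist_force: [-0.4, -0.8, 1.2]
opening: 0.001
```

Request:
drive_tool:
  rows:
    - {"xyz":[0,0,0],"twist":0,"jaw":0}
    - {"xyz":[0,0,0],"twist":0,"jaw":0}
    - {"xyz":[0,0,0],"twist":0,"jaw":0}
    - {"xyz":[0,0,0],"twist":0,"jaw":0}
    - {"xyz":[0,0,0],"twist":0,"jaw":0}

```text
t: 9.67
tool_pos: [0.5475, 0.411, 0.0954]
tcp_rot: [-2.631, -1.711, -0.004]
wrist_force: [0.2, 0.2, 0.5]
opening: 0.0
```

Request:
drive_tool:
  rows:
    - {"xyz":[0,0,0],"twist":0,"jaw":0}
    - {"xyz":[0,0,0],"twist":0,"jaw":0}
    - {"xyz":[0,0,0],"twist":0,"jaw":0}
    - {"xyz":[0,0,0],"twist":0,"jaw":0}
    - {"xyz":[0,0,0],"twist":0,"jaw":0}

```text
t: 10.08
tool_pos: [0.5475, 0.411, 0.0954]
tcp_rot: [-2.631, -1.711, -0.004]
wrist_force: [-0.2, -0.3, 0.5]
opening: 0.004
```

Request:
drive_tool:
  rows:
    - {"xyz":[0,0,0],"twist":0,"jaw":0}
    - {"xyz":[0,0,0],"twist":0,"jaw":0}
    - {"xyz":[0,0,0],"twist":0,"jaw":0}
    - {"xyz":[0,0,0],"twist":0,"jaw":0}
    - {"xyz":[0,0,0],"twist":0,"jaw":0}

```text
t: 10.5
tool_pos: [0.5476, 0.411, 0.0954]
tcp_rot: [-2.631, -1.711, -0.004]
wrist_force: [0.0, 0.4, 0.6]
opening: -0.003
```

Request:
drive_tool:
  rows:
    - {"xyz":[0,0,0],"twist":0,"jaw":0}
    - {"xyz":[0,0,0],"twist":0,"jaw":0}
    - {"xyz":[0,0,0],"twist":0,"jaw":0}
    - {"xyz":[0,0,0],"twist":0,"jaw":0}
    - {"xyz":[0,0,0],"twist":0,"jaw":0}

```text
t: 10.92
tool_pos: [0.5475, 0.411, 0.0954]
tcp_rot: [-2.631, -1.711, -0.004]
wrist_force: [0.1, 0.5, -0.3]
opening: -0.003
```

Request:
drive_tool:
  rows:
    - {"xyz":[0,0,-2.5],"twist":0,"jaw":0}
    - {"xyz":[0,0,-3.0],"twist":0,"jaw":0}
    - {"xyz":[0,0,-3.0],"twist":0,"jaw":0}
    - {"xyz":[0,0,-1.5],"twist":0,"jaw":0}
    - {"xyz":[0,0,0],"twist":0,"jaw":0}

```text
t: 11.33
tool_pos: [0.5462, 0.4095, 0.197]
tcp_rot: [-2.632, -1.711, 0.005]
wrist_force: [0.2, -1.0, 0.0]
opening: 0.002
```

Request:
drive_tool:
  rows:
    - {"xyz":[-2.8,1.2,0],"twist":0,"jaw":0}
    - {"xyz":[-3.1,1.3,0],"twist":0,"jaw":0}
    - {"xyz":[-3.1,1.3,0],"twist":0,"jaw":0}
    - {"xyz":[-3.0,1.2,0],"twist":0,"jaw":0}
    - {"xyz":[0,0,0],"twist":0,"jaw":0}

```text
t: 11.75
tool_pos: [0.5418, 0.278, 0.1944]
tcp_rot: [-2.625, -1.719, 0.002]
wrist_force: [1.0, -1.3, 0.2]
opening: 0.001
```

Request:
drive_tool:
  rows:
    - {"xyz":[0,0,0],"twist":0,"jaw":0}
    - {"xyz":[0,0,0],"twist":0,"jaw":0}
    - {"xyz":[0,0,0],"twist":0,"jaw":0}
    - {"xyz":[0,0,0],"twist":0,"jaw":0}
    - {"xyz":[0,0,0],"twist":0,"jaw":0}

```text
t: 12.17
tool_pos: [0.541, 0.2778, 0.1922]
tcp_rot: [-2.626, -1.717, 0.006]
wrist_force: [-0.4, -0.0, -0.4]
opening: -0.001
```

Request:
drive_tool:
  rows:
    - {"xyz":[-0.4,0.5,1.5],"twist":0,"jaw":0}
    - {"xyz":[0,0,2.5],"twist":0,"jaw":0}
    - {"xyz":[0,0,2.3],"twist":0,"jaw":0}
    - {"xyz":[0,0,1.3],"twist":0,"jaw":0}
    - {"xyz":[0,0,0],"twist":0,"jaw":0}

```text
t: 12.58
tool_pos: [0.5442, 0.2787, 0.1142]
tcp_rot: [-2.618, -1.726, -0.002]
wrist_force: [0.4, 0.0, 0.6]
opening: -0.002
```

Request:
drive_tool:
  rows:
    - {"xyz":[0,0,0],"twist":0,"jaw":0}
    - {"xyz":[0,0,0],"twist":0,"jaw":0}
    - {"xyz":[0,0,0],"twist":0,"jaw":0}
    - {"xyz":[0,0,0],"twist":0,"jaw":0}
    - {"xyz":[0,0,0],"twist":0,"jaw":0}

```text
t: 13.0
tool_pos: [0.5449, 0.2816, 0.1165]
tcp_rot: [-2.615, -1.73, -0.006]
wrist_force: [1.2, -0.2, -0.0]
opening: -0.001
```

```bash
python3 - <<'E'
from cap import *
from tri import *
s=grab("f",("wrist",));print(s["tool_pos"],s["tcp_rot"],s["qvel"].round(3))
Q=R.from_rotvec(s["tcp_rot"]).as_matrix(); print(s["tool_pos"]+Q[:,2]*.019)
cv2.imwrite("pics/m6.png",cv2.resize(cv2.imread("pics/f_wrist.png")[200:300,270:370],(500,500),interpolation=cv2.INTER_CUBIC))
E
```

```text
[0.54488902 0.28156524 0.11649159] [-2.61500968 -1.72969642 -0.00593679] [-0.002 -0.012  0.002 -0.009  0.001  0.005 -0.002]
[0.54488317 0.28170452 0.0974921 ]
```

View pics/m6.png

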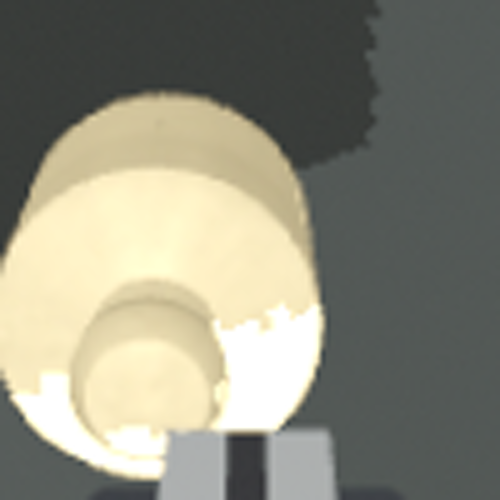

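The large weight's knob top is at pixel (299.6, 278.4), and the tips are about 9 mm off in y.

```bash
python3 - <<'E'
from tri import *
D["f"]=pickle.load(open("pics/f_wrist.pkl","rb"))
print(plane("f",(299.6,278.4),.062),R.from_rotvec(D["f"]["state"]["tcp_rot"]).as_matrix())
E
```

```text
[0.54404716 0.27299013 0.062     ] [[ 3.91290635e-01  9.20267105e-01 -3.08165390e-04]
 [ 9.20243307e-01 -3.91278062e-01  7.33034990e-03]
 [ 6.62530152e-03 -3.15188440e-03 -9.99973085e-01]]
```

Request:
drive_tool:
  rows:
    - {"xyz":[-0.85,0.3,0.5],"twist":0,"jaw":0}
    - {"xyz":[0,0,0],"twist":0,"jaw":0}
    - {"xyz":[0,0,0],"twist":0,"jaw":0}
    - {"xyz":[0,0,0],"twist":0,"jaw":0}
    - {"xyz":[0,0,0],"twist":0,"jaw":0}

```text
t: 13.47
tool_pos: [0.5451, 0.2711, 0.1123]
tcp_rot: [-2.616, -1.728, -0.01]
wrist_force: [0.9, -0.1, -0.1]
opening: -0.002
```

Request:
drive_tool:
  rows:
    - {"xyz":[0,0,0],"twist":0,"jaw":0}
    - {"xyz":[0,0,0],"twist":0,"jaw":0}
    - {"xyz":[0,0,0],"twist":0,"jaw":0}
    - {"xyz":[0,0,0],"twist":0,"jaw":0}
    - {"xyz":[0,0,0],"twist":0,"jaw":0}

```text
t: 13.88
tool_pos: [0.5451, 0.2714, 0.1123]
tcp_rot: [-2.616, -1.729, -0.01]
wrist_force: [0.1, 0.1, 0.6]
opening: 0.001
```

On the large weight to about 1 mm. I'll hold, rise, then twist about 1.17 rad so the jaw axis lies along world x. That keeps the knuckles clear of the tester at the support.

Request:
drive_tool:
  rows:
    - {"xyz":[0,0,0],"twist":0,"jaw":0}
    - {"xyz":[0,0,0],"twist":0,"jaw":0}
    - {"xyz":[0,0,0],"twist":0,"jaw":0}
    - {"xyz":[0,0,0],"twist":0,"jaw":0}
    - {"xyz":[0,0,0],"twist":0,"jaw":0}

```text
t: 14.3
tool_pos: [0.545, 0.2717, 0.1123]
tcp_rot: [-2.616, -1.729, -0.01]
wrist_force: [0.2, -0.2, -0.0]
opening: -0.002
```

Request:
drive_tool:
  rows:
    - {"xyz":[0,0,0],"twist":0,"jaw":0}
    - {"xyz":[0,0,0],"twist":0,"jaw":0}
    - {"xyz":[0,0,0],"twist":0,"jaw":0}
    - {"xyz":[0,0,0],"twist":0,"jaw":0}
    - {"xyz":[0,0,0],"twist":0,"jaw":0}

```text
t: 14.72
tool_pos: [0.545, 0.2716, 0.1123]
tcp_rot: [-2.616, -1.729, -0.01]
wrist_force: [-1.2, -0.4, -0.1]
opening: 0.001
```

Request:
drive_tool:
  rows:
    - {"xyz":[0,0,0],"twist":0,"jaw":0}
    - {"xyz":[0,0,0],"twist":0,"jaw":0}
    - {"xyz":[0,0,0],"twist":0,"jaw":0}
    - {"xyz":[0,0,0],"twist":0,"jaw":0}
    - {"xyz":[0,0,0],"twist":0,"jaw":0}

```text
t: 15.13
tool_pos: [0.545, 0.2716, 0.1123]
tcp_rot: [-2.616, -1.729, -0.01]
wrist_force: [0.5, -0.4, 0.0]
opening: 0.003
```

Request:
drive_tool:
  rows:
    - {"xyz":[0,0,0],"twist":0,"jaw":0}
    - {"xyz":[0,0,0],"twist":0,"jaw":0}
    - {"xyz":[0,0,0],"twist":0,"jaw":0}
    - {"xyz":[0,0,0],"twist":0,"jaw":0}
    - {"xyz":[0,0,0],"twist":0,"jaw":0}

```text
t: 15.55
tool_pos: [0.545, 0.2716, 0.1123]
tcp_rot: [-2.616, -1.729, -0.01]
wrist_force: [-0.2, 1.2, 0.2]
opening: 0.001
```

Request:
drive_tool:
  rows:
    - {"xyz":[0,0,0],"twist":0,"jaw":0}
    - {"xyz":[0,0,0],"twist":0,"jaw":0}
    - {"xyz":[0,0,0],"twist":0,"jaw":0}
    - {"xyz":[0,0,0],"twist":0,"jaw":0}
    - {"xyz":[0,0,0],"twist":0,"jaw":0}

```text
t: 15.97
tool_pos: [0.545, 0.2716, 0.1123]
tcp_rot: [-2.616, -1.729, -0.01]
wrist_force: [0.4, -0.5, 0.7]
opening: 0.003
```

Request:
drive_tool:
  rows:
    - {"xyz":[0,0,-2.5],"twist":0,"jaw":0}
    - {"xyz":[0,0,-3.0],"twist":0,"jaw":0}
    - {"xyz":[0,0,-3.0],"twist":0,"jaw":0}
    - {"xyz":[0,0,-1.5],"twist":0,"jaw":0}
    - {"xyz":[0,0,0],"twist":0.1,"jaw":0}

```text
t: 16.38
tool_pos: [0.5435, 0.2698, 0.2146]
tcp_rot: [-2.698, -1.598, -0.001]
wrist_force: [0.1, 0.7, -0.8]
opening: -0.002
```

Request:
drive_tool:
  rows:
    - {"xyz":[0,0,0],"twist":0.12,"jaw":0}
    - {"xyz":[0,0,0],"twist":0.12,"jaw":0}
    - {"xyz":[0,0,0],"twist":0.12,"jaw":0}
    - {"xyz":[0,0,0],"twist":0.12,"jaw":0}
    - {"xyz":[0,0,0],"twist":0.12,"jaw":0}

```text
t: 16.8
tool_pos: [0.5447, 0.2702, 0.2179]
tcp_rot: [-3.056, -0.69, -0.006]
wrist_force: [-0.6, -0.3, -0.1]
opening: 0.004
```

Request:
drive_tool:
  rows:
    - {"xyz":[0,0,0],"twist":0.12,"jaw":0}
    - {"xyz":[0,0,0],"twist":0.12,"jaw":0}
    - {"xyz":[0,0,0],"twist":0.12,"jaw":0}
    - {"xyz":[0,0,0],"twist":0.1,"jaw":0}
    - {"xyz":[0,0,0],"twist":0,"jaw":0}

```text
t: 17.22
tool_pos: [0.5443, 0.2704, 0.2181]
tcp_rot: [-3.131, 0.065, -0.002]
wrist_force: [-0.5, 0.8, -0.3]
opening: 0.002
```

```bash
python3 - <<'E'
from cap import *
from tri import *
s=manip.read_state();print(s["tool_pos"],s["joint_pos"].round(2),R.from_rotvec(s["tcp_rot"]).as_matrix().round(3))
for p in[(537,297),(566,297),(540,270),(528,45)]: print(p,plane("top",p,0).round(3),plane("top",p,.2).round(3))
E
```

```text
[0.5443208  0.27043031 0.21811589] [-0.88  0.45  0.48  1.69 -0.24  1.05 -0.36] [[ 0.999 -0.042  0.002]
 [-0.042 -0.999  0.01 ]
 [ 0.001 -0.01  -1.   ]]
(537, 297) [ 0.461 -0.134  0.   ] [ 0.445 -0.061  0.2  ]
(566, 297) [ 0.462 -0.183  0.   ] [ 0.446 -0.1    0.2  ]
(540, 270) [ 0.507 -0.141  0.   ] [ 0.482 -0.067  0.2  ]
(528, 45) [ 0.921 -0.138  0.   ] [ 0.81  -0.064  0.2  ]
```

Request:
drive_tool:
  rows:
    - {"xyz":[-0.8,3.0,0],"twist":0,"jaw":0}
    - {"xyz":[-0.8,3.2,0],"twist":0,"jaw":0}
    - {"xyz":[-0.8,3.2,0],"twist":0,"jaw":0}
    - {"xyz":[-0.8,3.2,0],"twist":0,"jaw":0}
    - {"xyz":[-0.8,3.2,0],"twist":0,"jaw":0}

```text
t: 17.63
tool_pos: [0.4983, 0.1182, 0.2151]
tcp_rot: [-3.13, 0.014, -0.005]
wrist_force: [0.7, -0.9, 0.6]
opening: -0.003
```

Request:
drive_tool:
  rows:
    - {"xyz":[-0.8,3.2,0],"twist":0,"jaw":0}
    - {"xyz":[-0.8,3.2,0],"twist":0,"jaw":0}
    - {"xyz":[-0.8,3.2,0],"twist":0,"jaw":0}
    - {"xyz":[-0.8,2.5,0],"twist":0,"jaw":0}
    - {"xyz":[0,0,0],"twist":0,"jaw":0}

```text
t: 18.05
tool_pos: [0.4614, -0.0146, 0.2144]
tcp_rot: [-3.131, -0.008, -0.008]
wrist_force: [-0.6, -0.2, 0.6]
opening: 0.002
```

Request:
drive_tool:
  rows:
    - {"xyz":[0,0,0],"twist":0,"jaw":0}
    - {"xyz":[0,0,0],"twist":0,"jaw":0}
    - {"xyz":[0,0,0],"twist":0,"jaw":0}
    - {"xyz":[0,0,0],"twist":0,"jaw":0}
    - {"xyz":[0,0,0],"twist":0,"jaw":0}

```text
t: 18.47
tool_pos: [0.4621, -0.0134, 0.2149]
tcp_rot: [-3.13, -0.021, -0.01]
wrist_force: [-1.4, -0.1, 0.5]
opening: -0.002
```

```bash
python3 - <<'E'
from cap import *
from tri import *
s=grab("g",("wrist",));print(s["tool_pos"],s["joint_pos"].round(2),R.from_rotvec(s["tcp_rot"]).as_matrix().round(3))
E
```

```text
[ 0.46207681 -0.01341888  0.21493567] [-0.55  0.21  0.57  2.04 -0.16  0.92  0.12] [[ 1.     0.014  0.006]
 [ 0.014 -1.     0.012]
 [ 0.007 -0.012 -1.   ]]
```

View pics/g_wrist.png

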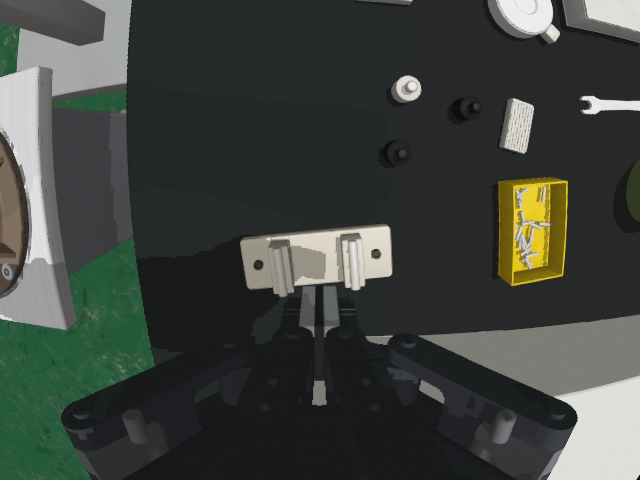

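The support lies below and ahead: its base runs from (242,240) to (391,277), and the rollers are centred at about (280,270) and (353,265). That is my twelfth and last picture, so from here I work by numbers only.

```bash
python3 - <<'E'
from tri import *
np.set_printoptions(precision=4,suppress=True)
D["g"]=pickle.load(open("pics/g_wrist.pkl","rb"))
a,b=plane("g",(280,270),.043),plane("g",(353,265),.043);print(a,b,(a+b)/2)
q=np.array([plane("g",p,.012) for p in[(242,240),(390,226),(391,277),(247,289)]]);print(q,q.mean(0))
for p,t in[((280,270),(497.1,313.3)),((353,265),(491.7,274.6))]: print(cross([ray("g",p),ray("top",t)]))
E
```

```text
[ 0.4321 -0.054   0.043 ] [ 0.494  -0.0488  0.043 ] [ 0.463  -0.0514  0.043 ]
[[ 0.3939 -0.0364  0.012 ]
 [ 0.5302 -0.0217  0.012 ]
 [ 0.5346 -0.0716  0.012 ]
 [ 0.3963 -0.0855  0.012 ]] [ 0.4638 -0.0538  0.012 ]
(array([ 0.4308, -0.0567,  0.0335]), [np.float64(0.0008089839232712087), np.float64(0.0008089839232711651)])
(array([ 0.4894, -0.0364,  0.0785]), [np.float64(0.0007444224350815842), np.float64(0.0007444224350816625)])
```

Wrist and top views agree on the support middle at (0.463, -0.0515, 0.043).

Request:
drive_tool:
  rows:
    - {"xyz":[0,1.9,0],"twist":0,"jaw":0}
    - {"xyz":[0,1.9,0.5],"twist":0,"jaw":0}
    - {"xyz":[0,0,2],"twist":0,"jaw":0}
    - {"xyz":[0,0,2],"twist":0,"jaw":0}
    - {"xyz":[0,0,1],"twist":0,"jaw":0}

```text
t: 18.93
tool_pos: [0.467, -0.0482, 0.1598]
tcp_rot: [-3.129, -0.038, -0.02]
wrist_force: [-0.4, -0.6, -0.0]
opening: 0.001
```

Request:
drive_tool:
  rows:
    - {"xyz":[0,0,0],"twist":0,"jaw":0}
    - {"xyz":[0,0,0],"twist":0,"jaw":0}
    - {"xyz":[0,0,0],"twist":0,"jaw":0}
    - {"xyz":[0,0,0],"twist":0,"jaw":0}
    - {"xyz":[0,0,0],"twist":0,"jaw":0}

```text
t: 19.35
tool_pos: [0.4671, -0.0465, 0.1591]
tcp_rot: [-3.13, -0.044, -0.016]
wrist_force: [0.3, 0.1, -0.1]
opening: -0.003
```

Request:
drive_tool:
  rows:
    - {"xyz":[-0.4,0.5,0.5],"twist":0,"jaw":0}
    - {"xyz":[0,0,1.5],"twist":0,"jaw":0}
    - {"xyz":[0,0,1.5],"twist":0,"jaw":0}
    - {"xyz":[0,0,1.5],"twist":0,"jaw":0}
    - {"xyz":[0,0,0.8],"twist":0,"jaw":0}

```text
t: 19.77
tool_pos: [0.4663, -0.0518, 0.1023]
tcp_rot: [-3.129, -0.046, -0.031]
wrist_force: [-0.8, -0.0, 0.4]
opening: 0.003
```

Request:
drive_tool:
  rows:
    - {"xyz":[0,0,0],"twist":0,"jaw":0}
    - {"xyz":[0,0,0],"twist":0,"jaw":0}
    - {"xyz":[0,0,0],"twist":0,"jaw":0}
    - {"xyz":[0,0,0],"twist":0,"jaw":0}
    - {"xyz":[0,0,0],"twist":0,"jaw":0}

```text
t: 20.18
tool_pos: [0.4658, -0.0529, 0.1026]
tcp_rot: [-3.129, -0.045, -0.03]
wrist_force: [-0.1, 0.5, 0.5]
opening: -0.001
```

Request:
drive_tool:
  rows:
    - {"xyz":[-0.35,-0.1,1.0],"twist":0,"jaw":0}
    - {"xyz":[0,0,0],"twist":0,"jaw":0}
    - {"xyz":[0,0,0],"twist":0,"jaw":0}
    - {"xyz":[0,0,0],"twist":0,"jaw":0}
    - {"xyz":[0,0,0],"twist":0,"jaw":0}

```text
t: 20.6
tool_pos: [0.4644, -0.0518, 0.095]
tcp_rot: [-3.128, -0.045, -0.037]
wrist_force: [-0.1, -0.1, -0.4]
opening: 0.003
```

```bash
python3 - <<'E'
from cap import *
from tri import *
for n in("wrist","top","side"): s=grab("h",(n,))
Q=R.from_rotvec(s["tcp_rot"]).as_matrix(); print(s["tool_pos"],"tip",(s["tool_pos"]+Q[:,2]*.019).round(4),Q[:,2].round(3))
# moved? compare weights' brightness centroids, side view before/after
for n,(x,y) in dict(S=(328,292),M=(318,196),L=(322,232)).items():
    r=[]
    for t in "ah":
        g=cv2.imread(f"pics/{t}_side.png",0)[y-17:y+17,x-12:x+12]; M=cv2.moments((g>90).astype(np.uint8)); r.append((round(M["m10"]/M["m00"],2),round(M["m01"]/M["m00"],2)))
    print(n,r)
# base corner pixels of the support in the new wrist view: mean colour mask bbox
g=cv2.imread("pics/h_wrist.png",0); m=(g>150).astype(np.uint8); m[320:]=0
for c in cv2.findContours(m,0,1)[0]:
    if cv2.contourArea(c)>400: print(cv2.boundingRect(c),cv2.contourArea(c))
E
```

```text
[ 0.46441885 -0.0518192   0.0949344 ] tip [ 0.4649 -0.0516  0.0759] [ 0.023  0.013 -1.   ]
S [(11.12, 15.62), (11.33, 12.14)]
M [(11.4, 14.28), (13.33, 13.76)]
L [(11.32, 13.49), (12.52, 14.68)]
(192, 210, 234, 110) 13054.0
(588, 155, 52, 145) 3353.0
(581, 39, 32, 76) 1620.5
(0, 4, 51, 71) 2813.0
```

Request:
drive_tool:
  rows:
    - {"xyz":[-0.2,0,0.3],"twist":0,"jaw":0}
    - {"xyz":[0,0,0],"twist":0,"jaw":0}
    - {"xyz":[0,0,0],"twist":0,"jaw":0}
    - {"xyz":[0,0,0],"twist":0,"jaw":0}
    - {"xyz":[0,0,0],"twist":0,"jaw":0}

```text
t: 21.17
tool_pos: [0.4623, -0.0518, 0.0916]
tcp_rot: [-3.128, -0.045, -0.037]
wrist_force: [0.1, -0.8, 0.7]
opening: 0.004
```

```bash
python3 - <<'E'
import cv2
for v,P in dict(side=dict(S=(328,292),M=(318,196),L=(322,232)),top=dict(S=(398,248),M=(218,240),L=(298,242),ref=(378,95),orange=(180,235))).items():
    a,b=[cv2.imread(f"pics/{t}_{v}.png") for t in "ah"]
    for n,(x,y) in P.items():
        r=cv2.matchTemplate(b[y-30:y+30,x-30:x+30],a[y-18:y+18,x-16:x+16],cv2.TM_CCOEFF_NORMED);_,s,_,l=cv2.minMaxLoc(r)
        print(v,n,round(s,3),"shift",l[0]-14,l[1]-12)
E
```

```text
side S 0.642 shift 1 -2
side M 0.869 shift 1 0
side L 0.773 shift 1 0
top S 0.999 shift 0 0
top M 1.0 shift 0 0
top L 1.0 shift 0 0
top ref 1.0 shift 0 0
top orange 0.999 shift 0 0
```

Everything stands unmoved in the top view: correlation is about 1.0 with zero shift. The side-view differences come from the arm and its shadow. The tip is at about (0.463, -0.052, 0.073), so I'll hold for over 2 s and hand in.

Request:
drive_tool:
  rows:
    - {"xyz":[0,0,0],"twist":0,"jaw":0}
    - {"xyz":[0,0,0],"twist":0,"jaw":0}
    - {"xyz":[0,0,0],"twist":0,"jaw":0}
    - {"xyz":[0,0,0],"twist":0,"jaw":0}
    - {"xyz":[0,0,0],"twist":0,"jaw":0}

```text
t: 21.58
tool_pos: [0.4623, -0.0519, 0.0916]
tcp_rot: [-3.129, -0.045, -0.037]
wrist_force: [0.5, 0.0, 0.1]
opening: 0.002
```

Request:
drive_tool:
  rows:
    - {"xyz":[0,0,0],"twist":0,"jaw":0}
    - {"xyz":[0,0,0],"twist":0,"jaw":0}
    - {"xyz":[0,0,0],"twist":0,"jaw":0}
    - {"xyz":[0,0,0],"twist":0,"jaw":0}
    - {"xyz":[0,0,0],"twist":0,"jaw":0}

```text
t: 22.0
tool_pos: [0.4624, -0.0519, 0.0917]
tcp_rot: [-3.128, -0.045, -0.037]
wrist_force: [-0.2, 0.5, -0.4]
opening: 0.001
```

Request:
drive_tool:
  rows:
    - {"xyz":[0,0,0],"twist":0,"jaw":0}
    - {"xyz":[0,0,0],"twist":0,"jaw":0}
    - {"xyz":[0,0,0],"twist":0,"jaw":0}
    - {"xyz":[0,0,0],"twist":0,"jaw":0}
    - {"xyz":[0,0,0],"twist":0,"jaw":0}

```text
t: 22.42
tool_pos: [0.4624, -0.0519, 0.0917]
tcp_rot: [-3.128, -0.045, -0.037]
wrist_force: [0.5, -0.6, 0.5]
opening: 0.003
```

Request:
drive_tool:
  rows:
    - {"xyz":[0,0,0],"twist":0,"jaw":0}
    - {"xyz":[0,0,0],"twist":0,"jaw":0}
    - {"xyz":[0,0,0],"twist":0,"jaw":0}
    - {"xyz":[0,0,0],"twist":0,"jaw":0}
    - {"xyz":[0,0,0],"twist":0,"jaw":0}

```text
t: 22.83
tool_pos: [0.4624, -0.0518, 0.0916]
tcp_rot: [-3.128, -0.046, -0.037]
wrist_force: [0.1, -0.4, -1.4]
opening: -0.002
```

Request:
drive_tool:
  rows:
    - {"xyz":[0,0,0],"twist":0,"jaw":0}
    - {"xyz":[0,0,0],"twist":0,"jaw":0}
    - {"xyz":[0,0,0],"twist":0,"jaw":0}
    - {"xyz":[0,0,0],"twist":0,"jaw":0}
    - {"xyz":[0,0,0],"twist":0,"jaw":0}

```text
t: 23.25
tool_pos: [0.4623, -0.0519, 0.0916]
tcp_rot: [-3.128, -0.045, -0.037]
wrist_force: [0.1, 0.1, 0.4]
opening: 0.001
```

Request:
drive_tool:
  rows:
    - {"xyz":[0,0,0],"twist":0,"jaw":0}
    - {"xyz":[0,0,0],"twist":0,"jaw":0}
    - {"xyz":[0,0,0],"twist":0,"jaw":0}
    - {"xyz":[0,0,0],"twist":0,"jaw":0}
    - {"xyz":[0,0,0],"twist":0,"jaw":0}

```text
t: 23.67
tool_pos: [0.4624, -0.0519, 0.0917]
tcp_rot: [-3.128, -0.045, -0.037]
wrist_force: [0.4, 0.5, -0.3]
opening: 0.002
```

```bash
python3 -c "
from rig import manip,ticket
s=manip.read_state();print(s['t'],s['tool_pos'],s['wrist_force']);print(ticket.finish_job())"
```

```text
23.6667 [ 0.46236248 -0.05185805  0.09165717] [ 0.36315936  0.45132671 -0.31457423]
the job is handed in; nothing more can be done
None
```

With the jaws shut, I pointed at the small, then the medium, then the large weight. Each hold lasted over 2 s, with the tips about 30–31 mm above the knob and within about 2 mm sideways. The arm finished over the middle of the bend support, tips about 30 mm above the rollers, and I handed the job in at 23.7 s.

**Last checks:**
- **Contact:** the reported wrist forces stayed near zero (within about 1.5 N).
- **Nothing moved:** just before the final small correction at the support, the three weights, the orange decoy and the wrench showed zero shift in the top view. The support itself was not compared that way.

**Disagreements:**
- **Side view:** it matched less well (0.64–0.87, shifts up to 2 pixels). I put this down to the arm and its shadow.
- **Measured heights:** some of my measurements came out several mm off the text, mostly low. A few roller and knob pairings with small ray angles were off by up to about 36 mm. I used the text's heights where the views differed.
- **Fingertip length:** the wrist image put the visible tip edge about 12 mm ahead of the TCP, not 19 mm. I used the stated 19 mm; if 12 mm were true, the tips were about 37 mm above the targets.

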